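Lift a hot roll off the cooling rack with tongs to check its underside

TASK

The rolls on the wire cooling rack are just out of the oven. Pick up the kitchen tongs, close their jaws on the long roll (not a round bun) where it sits on the rack, and lift it, still level, at least 10 cm clear of the rack so that I can see whether its underside is done. Touch the bread only with the tongs, leave the two buns in place and the things around undisturbed; finish while still holding the roll up in the tongs, quite still.

Things in the scene. Friction and masses are not known exactly. Their poses are not given: they have to be found in the camera images.
- tongs: steel spring kitchen tongs with black sleeves, 285 mm long, 115 g, lying on the worktop with the arms side by side, so they close level. Origin on the centre line at the hinge (24 mm round cap), at the underside (z = 0 as they lie). x runs from hinge to jaws, y across, z up; arms mirror each other. Sleeves to pinch: x 60 to 150 mm, z 3 to 25 mm. Balance at x = 110 mm
- tongs_grip (a point): where to pinch both arms from above: centre line, x = 105 mm, z = 14 mm. Width here over the sleeves: 47 mm relaxed, 40 with jaws 70 mm apart inside, 32 (sleeves parallel) with jaws 54 mm apart, 10 shut. The spring pushes out with 3 N relaxed, 5 N at 40 mm, 7 N at 32 mm: pinched to 42 mm or less they can be carried open and follow the fingers' opening. 20 to 50 N holds the roll
- tongs_jaws (a point): point midway between the jaws where an item is held: centre line, x = 222 mm from the hinge (117 mm ahead of tongs_grip), z = 14 mm. The jaws are upright cupped plates 28 mm tall (z 0 to 28 mm), x = 206 to 255 mm, 2.5 mm thick; relaxed 88 mm apart inside, 93 mm outside. Their tips curve in by 7 mm
- tongs_left (a joint): closing angle of the left arm of the tongs, rad: 0 relaxed (open), 0.075 with the sleeves parallel, 0.19 shut; the right arm mirrors it
- long_roll: the one long bread roll: oval, 82 mm long (along its x axis), 52 mm wide (y), 40 mm tall, with three cuts across its top, 60 g. It lies on the rack between or beside the buns with its long axis roughly along the rack's x axis. The origin is at the centre of its flat underside, z up. It is widest 10 to 18 mm above its underside
- long_roll_mid (a point): the middle of the long roll, 18 mm above its underside
- bun_a: a round bun, 62 mm in diameter, 40 mm tall, with a cross cut on top; stays on the rack. The origin is at the centre of its flat underside
- bun_b: another round bun, like bun_a
- rack: fixed steel wire cooling rack, 190 mm along its x axis, 280 mm along y; the bread stands on its wires 25 mm above the worktop, in a row along y, about 90 mm apart. Origin under its centre. Its -x side, facing the robot, is free for the tongs to come in along +x. Wall cupboards hang 0.49 m over the worktop from x = 0.60 m (handles, near y = 0) back: carry the tongs low and near
- jam_jar: bystander: a jam jar, 68 x 68 x 84 mm, on the worktop beyond the rack and the tongs; origin at the centre of its underside
- honey_jar: bystander: a honey jar, 64 x 64 x 99 mm, far left; origin at the centre of its underside
- pepper_mill: bystander: a wooden pepper mill, 58 x 58 x 130 mm, far right; origin at the centre of its underside
Things that resemble listed ones, but are neither listed nor needed, are in the scene too. Leave any green or red look-alike of the bun_a alone.

How it is judged:
By the outcome, as a careful person would: the job done as asked, in the order asked, and still so for the second after the job is handed in, while the arm keeps its last pose, push and grip.
It also fails if it takes over 40 s, if anything falls off the work surface, if the arm or the gripper's body presses on something with over 40 N, if the wrist force passes 120 N, or if a joint passes its speed limit or range.

ROBOT

A 6-joint arm with a two-finger parallel gripper is mounted at the origin on a cart in front of the work surface, level with it; the furniture and walls round the work are solid. World frame = base frame: x ahead of the robot, y to its left, z up, the work surface at z = 0. Lengths are in m, angles in rad, forces in N, time in s.
With the tool pointing down it reaches from about 0.35 to 0.85 m from the base axis. Payload 8.1 kg.
Tool frame: the origin (TCP) lies on the centre line of the jaws, within the pads' length; the fingertips stand 19 mm ahead of it and the grasp point (between the pads) is the TCP (robot.tips_ahead is the distance from the TCP to the fingertips, in m); y points along the fingers, z is the direction in which the jaws open and shut, and the axes are right-handed (so a half turn about y gives the same grasp; the last joint's range is limited). The gripper opens to 93 mm and grips with 3 to 60 N. Pads are 15 mm wide; open, the fingers measure 128 mm over their backs; the gripper's body (75 mm by 188 mm) begins 65 mm behind the grasp point.
Start: joints at [-1.288, 0.13, 1.488, -0, 1.523, -0.085], TCP at [0.216, -0.56, 0.238] pointing down, gripper open.
Joint ranges: [-2.96, 2.96], [-0.89, 2.26], [0.02, 2.5], [-1.34, 4.48], [0, 2.73], [-2.66, 2.66]. Speed limits (rad/s): [2.39, 2.39, 2.79, 3.14, 3.14, 3.14].

INTERFACE

Orientations are given as a rotation vector (axis times angle).
In Python, from plant import robot, imaging, models gives the robot as it stands.
- The arm moves only by the tool carry_out, never from a script. Its argument "motion" is one flat list of numbers, 7 for each row, row after row: the shift along the tool's x, y, z in m, then the turn, a rotation vector about the tool's x, y, z in degrees, then the opening, from -1 (shut) to 1 (fully open). A call has exactly 5 rows; each row shifts and turns the pose as measured when the row begins, along the tool's axes as they then stand; what a row does not reach is not made up. A row lasts 1/10 s, in which the tool goes at most 50 mm and 8.59 degrees, less where a joint would pass 70% of its speed; a pose out of reach is approached as far as the arm can. A call is refused whole if a number of a shift passes 0.05 or a number of a turn 8.59, either way. A call with a gripper value outside its range is refused whole. The fingers move at their own pace and stop on an object; "squeeze" is the grip in N (left out, the last holds). Time passes only in rows, so rows that do not move let the fingers close, or fill a call up. It gives the time, the measured TCP pose, the force and the opening at its end, in the units of the state.
- robot.read_state(): the state, without advancing time (a new reading comes with each control period).
- imaging.read_camera(name): name is "scene" or "side" or "wrist"; returns the picture (420x560x3 uint8, blue, green, red); there is no depth.
- imaging.camera_model(name): a dict with "K" (3x3 intrinsics, pixels), "position" and "orientation" of the camera in the world. Camera axes: x right, y down, z forward; pixel columns grow to the right and rows downward; lengths in m; the calibration is good to about 2 mm. A picture is of the moment at which its call begins: read the wrist's pose just before it. camera_model takes no time and is no camera call; for the wrist camera it gives the pose at the moment of the call.
- robot.close_job(): hands the job in, once; it reports no verdict.
Trained networks look in the newest picture that a camera, given by its name, has taken for a name from the list of things; names that differ only in an ending like _2 or _b are one class to them, and where a whole thing is asked for, a point or a joint stands for the part that bears it (a point fixed in the world has none). Each returns a list of dicts, best first, with "confidence" (0 to 1); they miss things now and then, are a little off and sometimes report something else, mostly with a low value. They report only what shows in the picture. A call takes as long as a camera call. They do not tell look-alikes from the thing itself.
- models.outline_of(camera, thing): "pixels" (420x560 bool, what is visible of it) and "pixel" ([column, row] in pixels, amid what is visible of it).
The state is a dict: "t": time; "q": joint angles; "dq": joint speeds; "joint_torque": joint torques, N m; "tool_pos": TCP position; "orientation": TCP orientation; "force": force on the tool from outside, world axes, zero at the start; "wrist_torque": the same for the moment, N m; "opening": finger opening in m.
Only numpy, scipy, OpenCV 4.12 (cv2) and the standard library are available. Lean on these libraries where they do the work, as an engineer would, in place of code of your own. Each camera call takes 0.05 s, during which the arm holds its last target.

## Working session

There is one attempt and no reset: what is moved stays moved. The work goes in short steps, Python scripts to look and compute and a tool call to move; the robot and the scene stay as the last step left them, time stands still between calls to the robot, and variables do not carry over. Pictures are saved under pics/ and viewed, and the job is handed in when it is done.

Besides the shell and the picture viewer there is one more tool, called after ">>>" in YAML: its name, and indented under it one key for each argument. carry_out: Moves the arm, as the interface text tells. Its arguments: {"type":"object","properties":{"motion":{"type":"array","items":{"type":"number"}},"squeeze":{"type":"number"}},"required":["motion"]}

```bash
ls; mkdir -p pics; python3 - <<'E'
from plant import robot, imaging, models
import cv2,numpy as np
print(robot.read_state())
for n in ("scene","side","wrist"):
    im=imaging.read_camera(n); cv2.imwrite(f"pics/{n}0.png",im)
    print(n,imaging.camera_model(n))
E
```

```text
pics
{'t': 0.0, 'q': array([-1.28839542e+00,  1.31158408e-01,  1.48930517e+00, -5.73868322e-06,
        1.52299595e+00, -8.53760344e-02]), 'dq': array([ 0.00163157, -0.00157187,  0.00171292,  0.00106954, -0.00165767,
       -0.00127295]), 'joint_torque': array([ 1.79296352e-03, -5.59841216e+01, -4.91755128e+01,  7.69870542e-02,
        3.55232391e-02, -1.48833078e-04]), 'tool_pos': array([ 0.21560433, -0.55933704,  0.23657485]), 'orientation': array([-0.37603342,  2.02265891, -2.01884148]), 'force': array([-0.33948242, -0.19920747, -1.18895277]), 'wrist_torque': array([ 0.02120618, -0.02171664, -0.01525431]), 'opening': 0.09317029218102812}
scene {'K': array([[484.84160821,   0.        , 278.11426846],
       [  0.        , 484.84160821, 211.90020066],
       [  0.        ,   0.        ,   1.        ]]), 'position': array([-0.15716196,  1.06008501,  1.21019328]), 'orientation': array([-0.830264  ,  2.54138547, -1.07207889])}
side {'K': array([[423.09726784,   0.        , 283.96944141],
       [  0.        , 423.09726784, 212.67990654],
       [  0.        ,   0.        ,   1.        ]]), 'position': array([ 0.42769955, -0.77015619,  0.72545664]), 'orientation': array([-2.2261367 ,  0.15223075, -0.07299287])}
wrist {'K': array([[378.13675457,   0.        , 279.59448275],
       [  0.        , 378.13675457, 210.89053953],
       [  0.        ,   0.        ,   1.        ]]), 'position': array([ 0.29441947, -0.52963148,  0.38423464]), 'orientation': array([ 2.37513945, -1.62939664, -0.25118287])}
```

View pics/scene0.png

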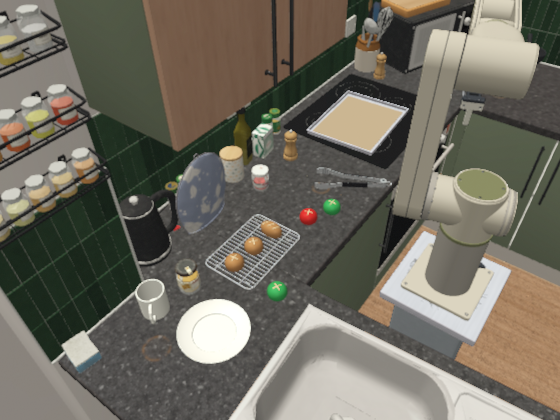

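View pics/side0.png

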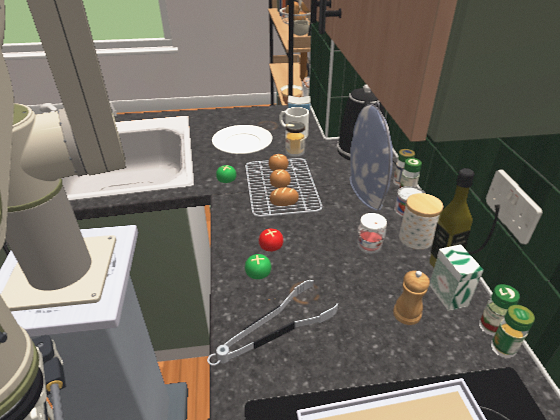

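View pics/wrist0.png

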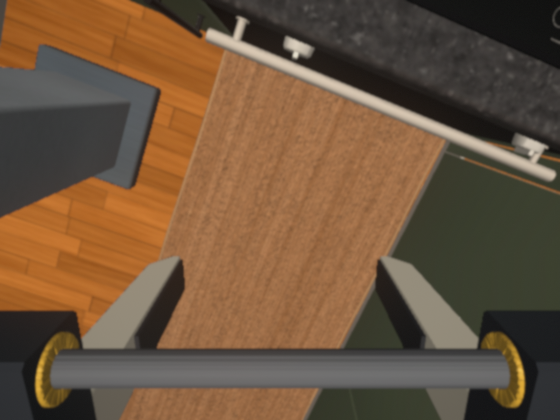

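The side view shows the tongs with their hinge at (222,350) and jaws around (320,300). The rack is at (283,187), with two round buns at (278,162) and (281,178) and the long roll nearest at (285,196). The red look-alike is at (271,240) and the green ones are at (258,266) and (227,173).

```bash
cat > h.py <<'E'
from plant import robot, imaging, models
import cv2,numpy as np
from scipy.spatial.transform import Rotation as R
def proj(cam,P,cm=None):
    c=cm or imaging.camera_model(cam); Rm=R.from_rotvec(c['orientation']).as_matrix()
    p=(np.atleast_2d(P)-c['position'])@Rm
    return (p[:,:2]/p[:,2:])*c['K'][0,0]+c['K'][:2,2]
def back(cam,px,z,cm=None):
    c=cm or imaging.camera_model(cam); Rm=R.from_rotvec(c['orientation']).as_matrix()
    px=np.atleast_2d(px).astype(float)
    d=np.c_[(px-c['K'][:2,2])/c['K'][0,0],np.ones(len(px))]@Rm.T
    s=(z-c['position'][2])/d[:,2]
    return c['position']+d*s[:,None]
E
python3 - <<'E'
from h import *
for cam in ("side","scene"):
    im=imaging.read_camera(cam); vis=im.copy()
    for th,z in (("tongs",.014),("long_roll",.043),("bun_a",.043),("rack",.025),("jam_jar",.04),("pepper_mill",.06),("honey_jar",.05)):
        for i,d in enumerate(models.outline_of(cam,th)):
            m=d['pixels'].astype(np.uint8); n=m.sum()
            print(cam,th,round(d['confidence'],2),np.round(d['pixel'],1),n,np.round(back(cam,d['pixel'],z)[0],3))
            np.save(f"pics/m_{cam}_{th}_{i}.npy",m)
            cs,_=cv2.findContours(m,cv2.RETR_EXTERNAL,cv2.CHAIN_APPROX_NONE)
            cv2.drawContours(vis,cs,-1,(0,0,255) if 'tong' in th else (255,0,255),1)
    cv2.imwrite(f"pics/{cam}_o.png",cv2.resize(vis[120:400,150:450],None,fx=2.6,fy=2.1) if cam=="side" else cv2.resize(vis[120:320,150:450],None,fx=2.6,fy=2.6))
    cv2.imwrite(f"pics/{cam}_c.png",cv2.resize(im[270:380,190:360] if cam=="side" else im[150:210,300:410],None,fx=4.5,fy=4.5))
E
```

```text
side tongs 0.7 [266.5 336.5] 1601 [ 0.462 -0.255  0.014]
side long_roll 0.74 [280.9 195.1] 431 [0.549 0.182 0.043]
side bun_a 0.71 [279.2 160.3] 223 [0.568 0.369 0.043]
side bun_a 0.64 [225.9 173.8] 286 [0.4   0.314 0.043]
side bun_a 0.63 [277.9 179. ] 320 [0.55  0.264 0.043]
side bun_a 0.62 [260.1 267. ] 552 [ 0.466 -0.089  0.043]
side bun_a 0.59 [269.9 239.4] 455 [0.498 0.002 0.043]
side rack 0.57 [293.4 178.2] 1021 [0.601 0.289 0.025]
side jam_jar 0.69 [370.3 230.5] 962 [0.751 0.004 0.04 ]
side pepper_mill 0.72 [409.5 294.2] 1288 [ 0.762 -0.226  0.06 ]
side honey_jar 0.57 [294.5 139.4] 628 [0.634 0.486 0.05 ]
scene tongs 0.91 [351.3 182.9] 634 [ 0.468 -0.212  0.014]
scene tongs 0.55 [272.7 229.4] 286 [0.563 0.155 0.014]
scene long_roll 0.83 [269.2 228.9] 290 [0.556 0.182 0.043]
scene long_roll 0.71 [346.7 181.5] 764 [ 0.471 -0.179  0.043]
scene bun_a 0.78 [236.4 260.7] 273 [0.556 0.353 0.043]
scene bun_a 0.71 [251.2 242.5] 279 [0.566 0.266 0.043]
scene bun_a 0.66 [306.7 215.6] 237 [0.49  0.057 0.043]
scene bun_a 0.65 [274.6 285.4] 353 [0.4   0.36  0.043]
scene bun_a 0.63 [354.6 184. ] 686 [ 0.44  -0.183  0.043]
scene bun_a 0.55 [329.5 207. ] 204 [ 0.449 -0.025  0.043]
scene rack 0.91 [254.9 232.1] 172 [0.597 0.209 0.025]
scene jam_jar 0.72 [262.4 172.8] 402 [ 0.759 -0.041  0.04 ]
scene pepper_mill 0.74 [290.  145.5] 323 [ 0.759 -0.221  0.06 ]
scene honey_jar 0.93 [191.5 273.8] 749 [0.629 0.478 0.05 ]
```

View pics/side_o.png

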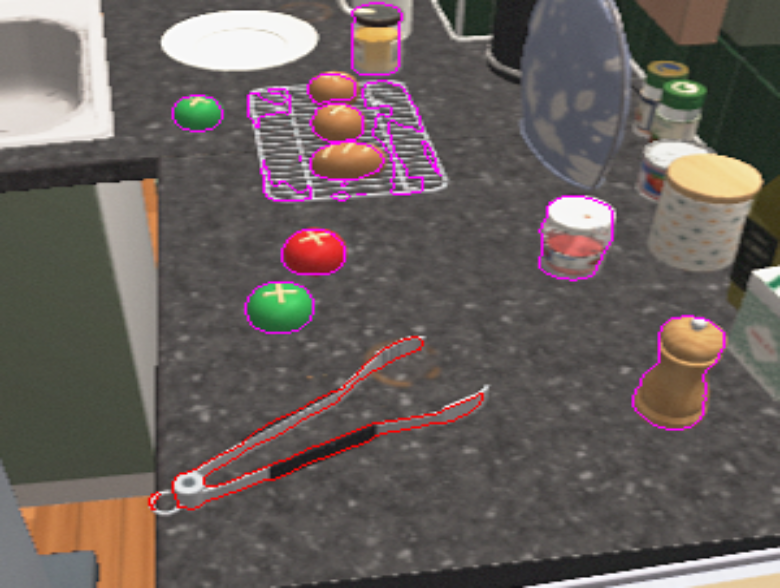

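View pics/side_c.png

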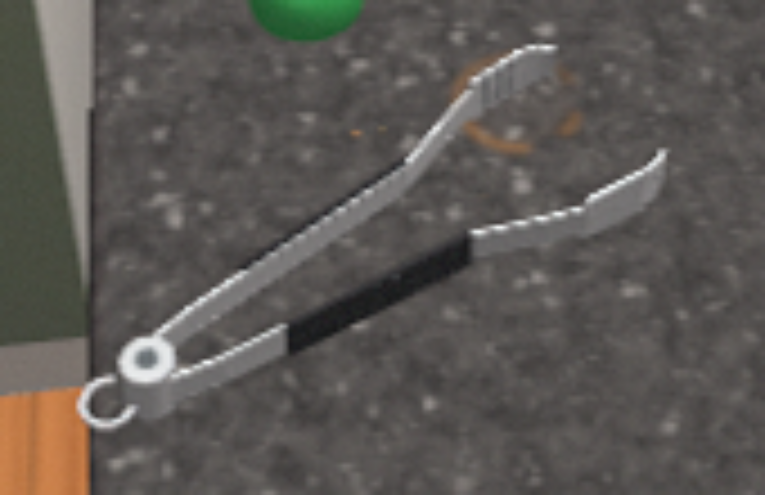

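View pics/scene_o.png

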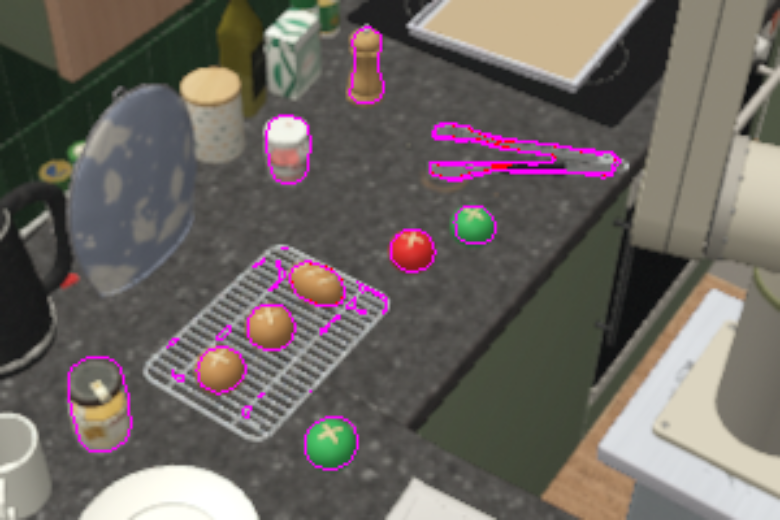

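The long roll is the oval in the row nearest the tongs, at side (281,195) and scene (269,229). Its neighbour at side (278,179) and the far bun at (279,160) are round with cross cuts. The red and green ones are off the rack. Next I measure the tongs and the roll.

```bash
python3 - <<'E'
from h import *
from scipy.optimize import least_squares
o=np.array([190,270])
pts={'hinge':(148,358),'Ltip':(548,47),'Rtip':(662,152),'sl_start':(288,325),'sl_end':(471,233)}
W={}
for k,v in pts.items():
    W[k]=back('side',np.array(v)/4.5+o,0.026)[0]; print(k,W[k].round(3))
mid=(W['Ltip']+W['Rtip'])/2; d=mid-W['hinge']; print('len',np.linalg.norm(d[:2]),'yaw',np.degrees(np.arctan2(d[1],d[0])), 'gap',np.linalg.norm(W['Ltip']-W['Rtip']))
u=d/np.linalg.norm(d); print('grip',W['hinge']+u*.105)
# roll/buns silhouettes: fit
def fit(masks,shape):
    a,b,h=shape
    # ellipsoid-like dome: widest at z=14mm
    th=np.linspace(0,2*np.pi,60); 
    prof=[(0,.8),(.005,.93),(.010,1),(.018,1),(.026,.9),(.034,.62),(.040,.15)]
    def pts(p):
        P=[]
        for z,s in prof: P.append(np.c_[a*s*np.cos(th),b*s*np.sin(th),np.full(60,z)])
        P=np.vstack(P); c,s=np.cos(p[2]),np.sin(p[2])
        return np.c_[p[0]+c*P[:,0]-s*P[:,1],p[1]+s*P[:,0]+c*P[:,1],P[:,2]+.025]
    tot={}
    def ellip(m):
        ys,xs=np.nonzero(m); return np.array([xs.mean(),ys.mean()]),np.cov(np.c_[xs,ys].T)
    tgt={c:ellip(m) for c,m in masks.items()}
    def f(p):
        r=[]
        for c in masks:
            q=cv2.convexHull(proj(c,pts(p)).astype(np.float32))
            S=8;  off=tgt[c][0]-30
            im=np.zeros((60*S,60*S),np.uint8); cv2.fillPoly(im,[np.round((q[:,0]-off+.5)*S).astype(int)],1)
            m=cv2.moments(im,True)
            if m['m00']==0: return np.full(5*len(masks),50.)
            cc=np.array([m['m10'],m['m01']])/m['m00']/S-.5+off
            r+=list(cc-tgt[c][0]); cv=np.array([m['mu20'],m['mu11'],m['mu02']])/m['m00']/S/S; C=tgt[c][1]
            r+=list((cv-[C[0,0],C[0,1],C[1,1]])/10)
        return np.array(r)
    return f
L=lambda c,t,i:np.load(f'pics/m_{c}_{t}_{i}.npy')
for nm,ms,sh,x0 in (('roll',{'side':L('side','long_roll',0),'scene':L('scene','long_roll',0)},(.041,.026,.04),[.552,.182,0]),
  ('bun near',{'side':L('side','bun_a',2),'scene':L('scene','bun_a',1)},(.031,.031,.04),[.555,.265,0]),
  ('bun far',{'side':L('side','bun_a',0),'scene':L('scene','bun_a',0)},(.031,.031,.04),[.56,.36,0])):
    f=fit(ms,sh); r=least_squares(f,x0,diff_step=1e-2,x_scale=[.01,.01,.1]); 
    print(nm,r.x.round(4),np.round(r.fun,2))
E
for c in side scene; do python3 -c "
import cv2
a=cv2.imread('pics/${c}0.png')
s=a[150:220,235:330] if '$c'=='side' else a[205:290,200:310]
cv2.imwrite('pics/rack_$c.png',cv2.resize(s,None,fx=7,fy=7,interpolation=cv2.INTER_CUBIC))"; done
```

```text
hinge [ 0.376 -0.282  0.026]
Ltip [ 0.577 -0.13   0.026]
Rtip [ 0.618 -0.203  0.026]
sl_start [ 0.436 -0.274  0.026]
sl_end [ 0.522 -0.236  0.026]
len 0.2495416821185289 yaw 27.57902627860677 gap 0.08335716205597066
grip [ 0.46939574 -0.23313024  0.026     ]
roll [0.5523 0.1771 0.    ] [-0.13  0.64  0.26  0.02 -0.24 -0.41  0.24 -0.06 -0.04 -0.13]
bun near [0.5548 0.2698 0.    ] [-0.27  0.7   0.03 -0.12 -0.3  -0.52  0.11  0.04 -0.06 -0.22]
bun far [0.5594 0.36   0.    ] [ 0.05  1.2   0.05  0.08  0.47 -0.37  0.51  0.21  0.07  0.02]
```

```bash
python3 - <<'E'
import cv2
a=cv2.imread('pics/rack_side.png');print(a.shape);a=cv2.imread('pics/rack_scene.png');print(a.shape)
E
```

```text
(490, 665, 3)
(595, 770, 3)
```

View pics/rack_side.png

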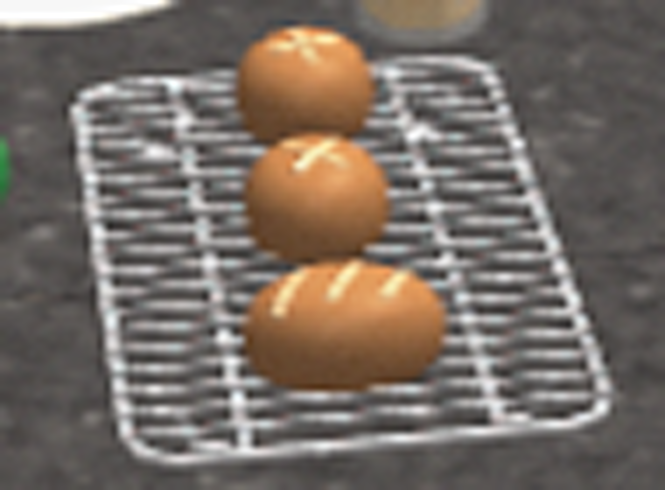

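The crop confirms it: the long roll has three cuts and sits lowest on the rack at side (283,196), with two cross-cut buns behind it. Next I work out the yaw targets and a move helper.

```bash
cat >> h.py <<'E'
def Rt(yaw):  # tool x horizontal at yaw(deg), y down
    a=np.radians(yaw); x=np.array([np.cos(a),np.sin(a),0]); y=np.array([0,0,-1.]); return np.c_[x,y,np.cross(x,y)]
def plan(target,yaw,step=.045,maxturn=8.4,n=None):
    s=robot.read_state(); p=np.array(s['tool_pos']); Rm=R.from_rotvec(s['orientation']).as_matrix(); T=Rt(yaw)
    rv=R.from_matrix(Rm.T@T).as_rotvec(degrees=True); d=np.array(target)-p
    n=n or int(max(np.ceil(np.linalg.norm(d)/step),np.ceil(np.linalg.norm(rv)/maxturn),1))
    print('t',round(s['t'],2),'pos',p.round(4),'yaw',round(np.degrees(np.arctan2(Rm[1,0],Rm[0,0])),2),'tilt',(Rm[:,1]).round(4),'F',np.round(s['force'],1),'op',round(s['opening'],4),'rows',n,'turn',rv.round(2),'d',(Rm.T@d).round(4))
    for i in range(n):
        Ri=Rm@R.from_rotvec(rv*i/n,degrees=True).as_matrix()
        print('  ',(Ri.T@d/n).round(4),(rv/n).round(2))
E
python3 - <<'E'
from h import *
s=robot.read_state(); Rm=R.from_rotvec(s['orientation']).as_matrix(); print(Rm.round(3))
plan([.47,-.233,.13],27.6)
plan([.47,-.233,.13],27.6-180)
# rack corners side crop
c=np.array([(125,455),(605,420),(490,60),(75,95)])/7+np.array([235,150])
w=back('side',c,.025); print(w.round(3))
for a,b in ((0,1),(3,2),(0,3),(1,2)): print(np.linalg.norm(w[a]-w[b]).round(3),np.degrees(np.arctan2(*(w[b]-w[a])[1::-1])).round(1))
E
```

```text
[[-0.933  0.     0.36 ]
 [-0.36   0.    -0.933]
 [-0.    -1.    -0.   ]]
t 0.95 pos [ 0.2158 -0.5599  0.2376] yaw -158.93 tilt [ 0.  0. -1.] F [ 0.2  0.  -0.3] op 0.0927 rows 21 turn [  0.   173.47   0.  ] d [-0.3548  0.1077 -0.2136]
   [-0.0169  0.0051 -0.0102] [0.   8.26 0.  ]
   [-0.0153  0.0051 -0.0125] [0.   8.26 0.  ]
   [-0.0133  0.0051 -0.0146] [0.   8.26 0.  ]
   [-0.0111  0.0051 -0.0163] [0.   8.26 0.  ]
   [-0.0086  0.0051 -0.0177] [0.   8.26 0.  ]
   [-0.006   0.0051 -0.0188] [0.   8.26 0.  ]
   [-0.0032  0.0051 -0.0195] [0.   8.26 0.  ]
   [-0.0004  0.0051 -0.0197] [0.   8.26 0.  ]
   [ 0.0024  0.0051 -0.0196] [0.   8.26 0.  ]
   [ 0.0052  0.0051 -0.019 ] [0.   8.26 0.  ]
   [ 0.0079  0.0051 -0.0181] [0.   8.26 0.  ]
   [ 0.0104  0.0051 -0.0167] [0.   8.26 0.  ]
   [ 0.0127  0.0051 -0.0151] [0.   8.26 0.  ]
   [ 0.0148  0.0051 -0.0131] [0.   8.26 0.  ]
   [ 0.0165  0.0051 -0.0108] [0.   8.26 0.  ]
   [ 0.0179  0.0051 -0.0083] [0.   8.26 0.  ]
   [ 0.0189  0.0051 -0.0057] [0.   8.26 0.  ]
   [ 0.0195  0.0051 -0.0029] [0.   8.26 0.  ]
   [ 0.0197  0.0051 -0.0001] [0.   8.2
[... 169 characters left out ...]
  0.  -0.3] op 0.0927 rows 10 turn [ 0.   -6.53 -0.  ] d [-0.3548  0.1077 -0.2136]
   [-0.0355  0.0108 -0.0214] [ 0.   -0.65 -0.  ]
   [-0.0357  0.0108 -0.021 ] [ 0.   -0.65 -0.  ]
   [-0.036   0.0108 -0.0205] [ 0.   -0.65 -0.  ]
   [-0.0362  0.0108 -0.0201] [ 0.   -0.65 -0.  ]
   [-0.0364  0.0108 -0.0197] [ 0.   -0.65 -0.  ]
   [-0.0366  0.0108 -0.0193] [ 0.   -0.65 -0.  ]
   [-0.0369  0.0108 -0.0189] [ 0.   -0.65 -0.  ]
   [-0.0371  0.0108 -0.0185] [ 0.   -0.65 -0.  ]
   [-0.0373  0.0108 -0.018 ] [ 0.   -0.65 -0.  ]
   [-0.0375  0.0108 -0.0176] [ 0.   -0.65 -0.  ]
[[0.465 0.126 0.025]
 [0.652 0.123 0.025]
 [0.655 0.399 0.025]
 [0.463 0.394 0.025]]
0.187 -1.1
0.192 1.4
0.268 90.4
0.276 89.3
```

>>> carry_out:
  motion: [-0.036,0.008,-0.021,0,-0.65,0,1,-0.036,0.008,-0.021,0,-0.65,0,1,-0.036,0.008,-0.0205,0,-0.65,0,1,-0.036,0.008,-0.02,0,-0.65,0,1,-0.036,0.008,-0.02,0,-0.65,0,1]
  squeeze: 20

```text
t: 1.45
tool_pos: [0.3439, -0.3966, 0.1975]
orientation: [-0.422, 1.986, -1.996]
force: [0.6, 0.2, 0.2]
opening: 0.0928
```

>>> carry_out:
  motion: [-0.037,0.008,-0.019,0,-0.65,0,1,-0.037,0.008,-0.019,0,-0.65,0,1,-0.037,0.008,-0.0185,0,-0.65,0,1,-0.037,0.008,-0.018,0,-0.65,0,1,-0.037,0.008,-0.018,0,-0.65,0,1]

```text
t: 1.95
tool_pos: [0.4763, -0.2272, 0.1565]
orientation: [-0.472, 1.948, -1.963]
force: [0.2, 0.4, 0.2]
opening: 0.0931
```

```bash
python3 - <<'E'
from h import *
plan([.47,-.233,.13],27.6-180)
cm=imaging.camera_model('wrist'); im=imaging.read_camera('wrist'); cv2.imwrite('pics/w1.png',im); np.save('pics/w1.npy',cm,allow_pickle=True)
print(cm['position'],cm['orientation'])
E
```

```text
t 1.95 pos [ 0.4763 -0.2272  0.1565] yaw -152.74 tilt [ 0.0036 -0.0071 -1.    ] F [0.2 0.4 0.2] op 0.0931 rows 1 turn [-0.45 -0.34  0.  ] d [0.0083 0.0265 0.0021]
   [0.0083 0.0265 0.0021] [-0.45 -0.34  0.  ]
[ 0.55076194 -0.18779297  0.30386535] [ 2.44880214 -1.4945723  -0.21889976]
```

View pics/w1.png

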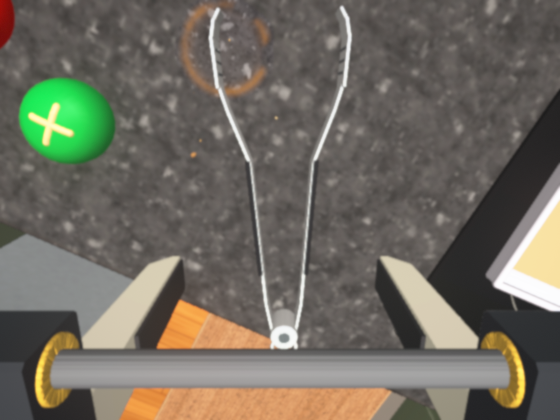

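The wrist view shows the hinge cap at (284,337), the jaw tips at (217,10) and (343,8), and the sleeves between rows 163 and 272.

```bash
python3 - <<'E'
from h import *
cm=np.load('pics/w1.npy',allow_pickle=True).item()
f=lambda px,z:back('wrist',px,z,cm)[0]
hg=f((284,337),.027); l=f((217,10),.028); r=f((343,8),.028)
print(hg,l,r,np.linalg.norm(l-r))
mid=(l+r)/2; d=mid-hg; print(np.linalg.norm(d),np.degrees(np.arctan2(d[1],d[0])))
# sleeve starts and ends
a=f((249,163),.025);b=f((316,163),.025);a2=f((262,273),.025);b2=f((307,273),.025)
m1=(a+b)/2;m2=(a2+b2)/2;d2=m1-m2
print('sleeve',m1,m2,np.linalg.norm(d2),np.linalg.norm(a-b),np.linalg.norm(a2-b2),np.degrees(np.arctan2(d2[1],d2[0])))
u=d[:2]/np.linalg.norm(d[:2]); print('grip hinge-based',hg[:2]+.105*u,'sleeve-based',m2[:2]+u*.045,m1[:2]-u*.045)
g=m2[:2]+u*.045
yaw=np.degrees(np.arctan2(d[1],d[0]))-180
plan([*g,.023],yaw)
E
```

```text
[ 0.37537589 -0.28513835  0.027     ] [ 0.57851926 -0.13001808  0.028     ] [ 0.61750075 -0.20275347  0.028     ] 0.08252268879419615
0.25232741137372816 28.07536842708993
sleeve [ 0.50804569 -0.21493805  0.025     ] [ 0.42851966 -0.25801086  0.025     ] 0.09044145132297157 0.04982350812327076 0.03669718095274026 28.440814926417936
grip hinge-based [ 0.46802047 -0.23572193] sleeve-based [ 0.46822448 -0.23683239] [ 0.46834087 -0.23611652]
t 2.0 pos [ 0.4787 -0.2219  0.1549] yaw -152.54 tilt [ 0.0041 -0.0031 -1.    ] F [ 0.1  4.1 -1. ] op 0.0929 rows 3 turn [-0.27 -0.62 -0.12] d [0.0165 0.1319 0.0078]
   [0.0055 0.044  0.0026] [-0.09 -0.21 -0.04]
   [0.0055 0.044  0.0027] [-0.09 -0.21 -0.04]
   [0.0054 0.044  0.0027] [-0.09 -0.21 -0.04]
```

>>> carry_out:
  motion: [0.006,0.03,0.003,-0.15,-0.3,-0.1,1,0.006,0.03,0.003,-0.1,-0.3,0,1,0.004,0.015,0.002,0,0,0,1,0,0.006,0,0,0,0,1,0,0,0,0,0,0,1]

```text
t: 2.5
tool_pos: [0.471, -0.2338, 0.0724]
orientation: [-0.491, 1.941, -1.943]
force: [0.4, 0.5, -0.0]
opening: 0.093
```

```bash
python3 - <<'E'
from h import *
plan([.4682,-.2363,.023],-151.8)
E
```

```text
t 2.5 pos [ 0.471  -0.2338  0.0724] yaw -151.47 tilt [ 2.7e-03 -6.0e-04 -1.0e+00] F [ 0.4  0.5 -0. ] op 0.093 rows 2 turn [-0.1   0.33 -0.12] d [0.0038 0.0494 0.0008]
   [0.0019 0.0247 0.0004] [-0.05  0.16 -0.06]
   [0.0019 0.0247 0.0004] [-0.05  0.16 -0.06]
```

>>> carry_out:
  motion: [0.002,0.02,0.0005,-0.1,0.2,-0.1,1,0.002,0.015,0.0005,0,0.1,0,1,0,0.01,0,0,0,0,1,0,0.003,0,0,0,0,1,0,0,0,0,0,0,1]

```text
t: 3.0
tool_pos: [0.4709, -0.2387, 0.0269]
orientation: [-0.483, 1.94, -1.949]
force: [-0.2, 0.0, 0.3]
opening: 0.0931
```

```bash
python3 - <<'E'
from h import *
plan([.4682,-.2363,.023],-151.8)
E
```

```text
t 3.0 pos [ 0.4709 -0.2387  0.0269] yaw -151.83 tilt [ 0.0059 -0.0031 -1.    ] F [-0.2  0.   0.3] op 0.0931 rows 1 turn [-0.32 -0.03 -0.21] d [ 0.0013  0.0039 -0.0034]
   [ 0.0013  0.0039 -0.0034] [-0.32 -0.03 -0.21]
```

Correct the last few millimetres, then close to 40 mm: v = 2·40/93 − 1 ≈ −0.14.

>>> carry_out:
  motion: [0.001,0.003,-0.003,-0.3,0,-0.2,0.4,0,0.001,0,0,0,0,0.1,0,0,0,0,0,0,0,0,0,0,0,0,0,-0.14,0,0,0,0,0,0,-0.14]

```text
t: 3.5
tool_pos: [0.4701, -0.237, 0.0249]
orientation: [-0.486, 1.943, -1.948]
force: [0.0, 0.3, 0.3]
opening: 0.0573
```

```bash
python3 - <<'E'
from h import *
plan([.4682,-.2363,.023],-151.8)
cm=imaging.camera_model('wrist'); im=imaging.read_camera('wrist'); cv2.imwrite('pics/w2.png',im); np.save('pics/w2.npy',cm,allow_pickle=True)
E
```

```text
t 3.5 pos [ 0.4701 -0.237   0.0249] yaw -151.81 tilt [ 0.0028 -0.0017 -1.    ] F [0.  0.3 0.3] op 0.0573 rows 1 turn [-0.16 -0.01 -0.1 ] d [ 0.0013  0.0018 -0.0015]
   [ 0.0013  0.0018 -0.0015] [-0.16 -0.01 -0.1 ]
```

View pics/w2.png

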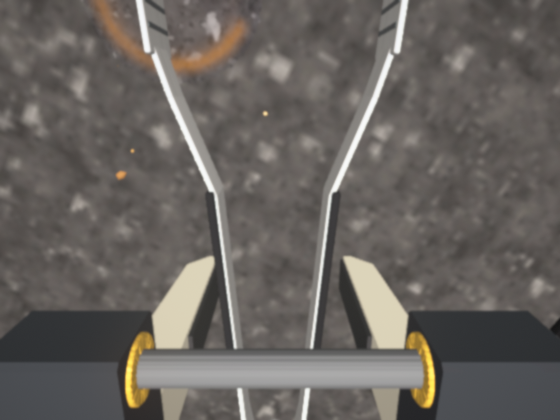

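The tongs are centred between the fingers, with the sleeves at columns 235 and 310 near the pads. I keep closing.

>>> carry_out:
  motion: [0.001,0.002,-0.001,-0.2,0,-0.1,-0.14,0,0.001,0,0,0,0,-0.14,0,0,0,0,0,0,-0.14,0,0,0,0,0,0,-0.14,0,0,0,0,0,0,-0.14]

```text
t: 4.05
tool_pos: [0.47, -0.2375, 0.0235]
orientation: [-0.487, 1.944, -1.947]
force: [0.4, -0.7, 2.5]
opening: 0.0402
```

```bash
python3 - <<'E'
from h import *
plan([.4682,-.2363,.023],-151.8)
E
```

```text
t 4.05 pos [ 0.47   -0.2375  0.0235] yaw -151.81 tilt [ 2.1e-03 -7.0e-04 -1.0e+00] F [ 0.4 -0.7  2.5] op 0.0402 rows 1 turn [-0.09 -0.01 -0.09] d [ 0.0011  0.0005 -0.0019]
   [ 0.0011  0.0005 -0.0019] [-0.09 -0.01 -0.09]
```

>>> carry_out:
  motion: [0,-0.002,0,0,0,0,-0.18,0,-0.01,0,0,0,0,-0.18,0,-0.02,0,0,0,0,-0.18,0,-0.025,0,0,0,0,-0.18,0,-0.025,0,0,0,0,-0.18]

```text
t: 4.55
tool_pos: [0.4658, -0.2349, 0.104]
orientation: [-0.495, 1.956, -1.941]
force: [0.3, -0.3, -1.5]
opening: 0.0384
```

```bash
python3 - <<'E'
from h import *
plan([.4368,.177,.13],-179.9)
for c in('side','wrist'):
    im=imaging.read_camera(c); cv2.imwrite(f'pics/{c}3.png',im[150:400,180:430] if c=='side' else im)
E
```

```text
t 4.55 pos [ 0.4658 -0.2349  0.104 ] yaw -151.81 tilt [-0.0076  0.0053 -1.    ] F [ 0.3 -0.3 -1.5] op 0.0384 rows 10 turn [ 0.41 28.09  0.35] d [-0.1689 -0.0235 -0.377 ]
   [-0.0169 -0.0024 -0.0377] [0.04 2.81 0.04]
   [-0.015  -0.0024 -0.0385] [0.04 2.81 0.04]
   [-0.0131 -0.0024 -0.0392] [0.04 2.81 0.04]
   [-0.0112 -0.0024 -0.0398] [0.04 2.81 0.04]
   [-0.0092 -0.0024 -0.0403] [0.04 2.81 0.04]
   [-0.0072 -0.0025 -0.0407] [0.04 2.81 0.04]
   [-0.0052 -0.0025 -0.041 ] [0.04 2.81 0.04]
   [-0.0032 -0.0025 -0.0412] [0.04 2.81 0.04]
   [-0.0012 -0.0025 -0.0413] [0.04 2.81 0.04]
   [ 0.0008 -0.0026 -0.0413] [0.04 2.81 0.04]
```

View pics/side3.png

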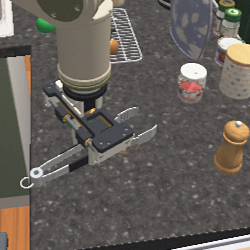

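View pics/wrist3.png

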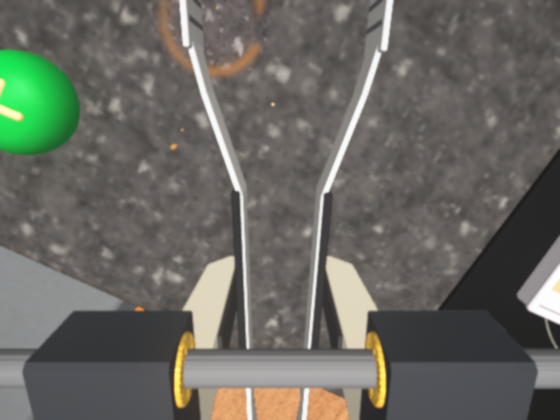

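The tongs are up and level. Now I carry them over at about z 0.14.

>>> carry_out:
  motion: [-0.008,-0.01,-0.018,0.05,2,0.05,-0.18,-0.013,-0.008,-0.032,0,2.6,0,-0.18,-0.013,-0.004,-0.036,0,2.8,0,-0.18,-0.011,-0.002,-0.038,0,2.8,0,-0.18,-0.009,-0.002,-0.038,0,2.8,0,-0.18]

```text
t: 5.15
tool_pos: [0.4552, -0.0651, 0.1326]
orientation: [-0.262, 2.088, -2.089]
force: [0.9, -0.3, -1.5]
opening: 0.0385
```

```bash
python3 - <<'E'
from h import *
plan([.4368,.177,.14],-179.9)
E
```

```text
t 5.15 pos [ 0.4552 -0.0651  0.1326] yaw -165.7 tilt [ 5.e-04 -6.e-04 -1.e+00] F [ 0.9 -0.3 -1.5] op 0.0385 rows 6 turn [-0.04 14.2  -0.02] d [-0.042  -0.0075 -0.2392]
   [-0.007  -0.0013 -0.0399] [-0.01  2.37 -0.  ]
   [-0.0053 -0.0013 -0.0401] [-0.01  2.37 -0.  ]
   [-0.0037 -0.0012 -0.0403] [-0.01  2.37 -0.  ]
   [-0.002  -0.0012 -0.0404] [-0.01  2.37 -0.  ]
   [-0.0003 -0.0012 -0.0405] [-0.01  2.37 -0.  ]
   [ 0.0013 -0.0012 -0.0405] [-0.01  2.37 -0.  ]
```

>>> carry_out:
  motion: [-0.007,-0.002,-0.036,0,2.4,0,-0.18,-0.006,-0.001,-0.036,0,2.4,0,-0.18,-0.004,-0.001,-0.034,0,2.3,0,-0.18,-0.003,-0.001,-0.03,0,2,0,-0.18,-0.001,-0.001,-0.026,0,1.6,0,-0.18]

```text
t: 5.65
tool_pos: [0.4444, 0.1063, 0.1353]
orientation: [-0.063, 2.195, -2.195]
force: [0.7, 0.6, -1.1]
opening: 0.0383
```

>>> carry_out:
  motion: [0,0,-0.022,0,1.5,0,-0.18,0,0,-0.015,0,0.8,0,-0.18,0,0,-0.01,0,0.4,0,-0.18,0,0,0,0,0,0,-0.18,0,0,0,0,0,0,-0.18]

```text
t: 6.15
tool_pos: [0.4393, 0.1582, 0.1313]
orientation: [-0.02, 2.219, -2.22]
force: [-0.4, -0.1, -0.3]
opening: 0.0383
```

```bash
python3 - <<'E'
from h import *
plan([.4368,.177,.14],-179.9)
cm=imaging.camera_model('wrist'); im=imaging.read_camera('wrist'); cv2.imwrite('pics/w4.png',im); np.save('pics/w4.npy',cm,allow_pickle=True)
r=models.outline_of('wrist','long_roll')
for i,d in enumerate(r): print(d['confidence'],d['pixel'],d['pixels'].sum()); np.save(f'pics/w4_roll{i}.npy',d['pixels'])
im=imaging.read_camera('side'); cv2.imwrite('pics/s4.png',cv2.resize(im[100:260,180:380],None,fx=4,fy=3.7))
plan([.4368,.177,.14],-179.9)
E
```

```text
t 6.15 pos [0.4393 0.1582 0.1313] yaw -179.39 tilt [-7.1e-03 -6.0e-04 -1.0e+00] F [-0.4 -0.1 -0.3] op 0.0383 rows 1 turn [-0.03  0.51  0.4 ] d [ 0.0024 -0.0087 -0.0188]
   [ 0.0024 -0.0087 -0.0188] [-0.03  0.51  0.4 ]
0.58 [256.5, 47.9] 8169
t 6.3 pos [0.4397 0.1578 0.1317] yaw -179.48 tilt [-6.5e-03 -4.0e-04 -1.0e+00] F [-0.1 -0.5 -1.5] op 0.0386 rows 1 turn [-0.02  0.42  0.37] d [ 0.0027 -0.0083 -0.0193]
   [ 0.0027 -0.0083 -0.0193] [-0.02  0.42  0.37]
```

View pics/w4.png

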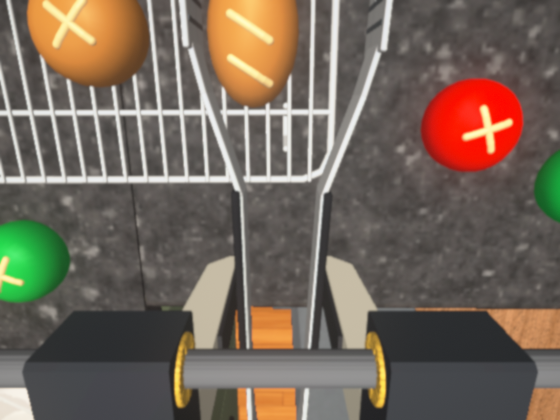

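View pics/s4.png

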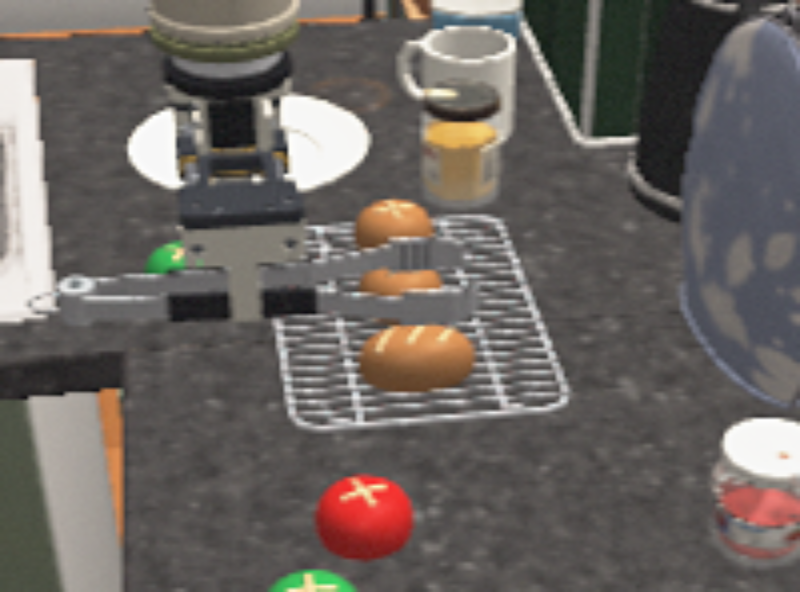

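The wrist view shows the roll end at (252,107) with edges at columns 207 and 298. The jaw bases are at (185,45) and (385,45). The side view shows the tongs level, above and beyond the roll's line of sight. I fit the roll pose across the cameras and locate the jaw line.

```bash
cat > fit.py <<'E'
from h import *
from scipy.optimize import minimize
cms={'wrist':np.load('pics/w4.npy',allow_pickle=True).item(),'side':imaging.camera_model('side'),'scene':imaging.camera_model('scene')}
ms={'wrist':np.load('pics/w4_roll0.npy').astype(np.uint8),'side':np.load('pics/m_side_long_roll_0.npy'),'scene':np.load('pics/m_scene_long_roll_0.npy')}
th=np.linspace(0,2*np.pi,60)
prof=[(0,.8),(.005,.93),(.010,1),(.018,1),(.026,.9),(.034,.62),(.040,.15)]
P0=np.vstack([np.c_[.041*s*np.cos(th),.026*s*np.sin(th),np.full(60,z+.025)] for z,s in prof])
def model(p):
    c,s=np.cos(p[2]),np.sin(p[2]); return np.c_[p[0]+c*P0[:,0]-s*P0[:,1],p[1]+s*P0[:,0]+c*P0[:,1],P0[:,2]]
def mask(cam,p,S=4):
    q=cv2.convexHull(proj(cam,model(p),cms[cam]).astype(np.float32))[:,0]
    big=np.zeros((420*S,560*S),np.uint8); cv2.fillPoly(big,[np.round((q+.5)*S*16).astype(np.int32)],1,shift=4)
    return cv2.resize(big.astype(np.float32),(560,420),interpolation=cv2.INTER_AREA)
def cost(p,cams):
    return sum(np.abs(mask(c,p)-ms[c]).sum()/ms[c].sum() for c in cams)
for cams in (['wrist'],['side','scene'],['wrist','side','scene']):
    best=None
    for y0 in (-.08,0,.08):
        r=minimize(lambda u:cost([.552+u[0]*.01,.178+u[1]*.01,u[2]*.1],cams),[0,0,y0*10],method='Nelder-Mead',options=dict(initial_simplex=[[0,0,y0*10],[.5,0,y0*10],[0,.5,y0*10],[0,0,y0*10+.6]],xatol=.01,fatol=1e-4))
        if best is None or r.fun<best.fun: best=r
    u=best.x; p=[.552+u[0]*.01,.178+u[1]*.01,u[2]*.1]; print(cams,np.round(p[:2],4),'yaw',np.degrees(p[2]).round(2),best.fun.round(3))
vis=cv2.imread('pics/w4.png'); 
cs,_=cv2.findContours((mask('wrist',p)>.5).astype(np.uint8),cv2.RETR_EXTERNAL,cv2.CHAIN_APPROX_NONE); cv2.drawContours(vis,cs,-1,(255,0,0),1)
cs,_=cv2.findContours(ms['wrist'],cv2.RETR_EXTERNAL,cv2.CHAIN_APPROX_NONE); cv2.drawContours(vis,cs,-1,(0,255,0),1)
cv2.imwrite('pics/w4f.png',cv2.resize(vis[:200,100:450],None,fx=2.2,fy=2.2))
# tongs line, top edges at z = tcpz-.0235+.028/.025
z0=.1313-.0235
for (a,b,z) in (((185,45),(386,45),z0+.028),((240,190),(325,190),z0+.025)):
    A=back('wrist',a,z,cms['wrist'])[0];B=back('wrist',b,z,cms['wrist'])[0]; print(A.round(4),B.round(4),((A+B)/2).round(4),np.linalg.norm(A-B).round(4))
E
python3 fit.py
```

```text
['wrist'] [0.5557 0.1745] yaw -0.79 0.011
['side', 'scene'] [0.5523 0.1769] yaw 0.46 0.19
['wrist', 'side', 'scene'] [0.5535 0.1752] yaw 0.29 0.277
[0.5388 0.1918 0.1358] [0.5396 0.1221 0.1358] [0.5392 0.157  0.1358] 0.0696
[0.4864 0.1741 0.1328] [0.4867 0.1404 0.1328] [0.4866 0.1573 0.1328] 0.0337
```

View pics/w4f.png

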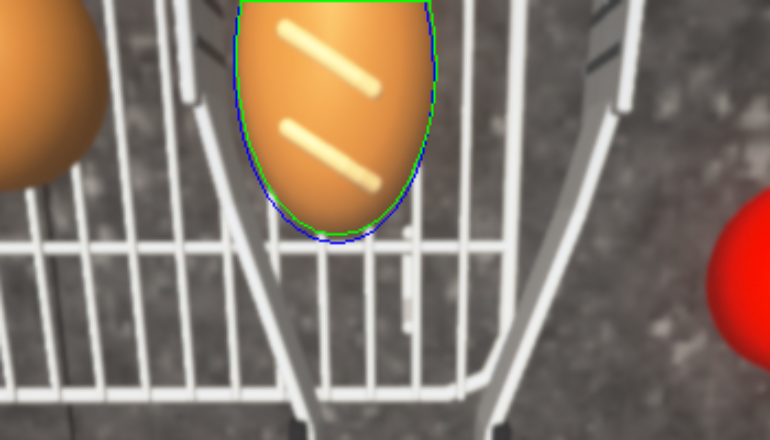

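>>> carry_out:
  motion: [0,0.004,-0.01,0,0.1,0.2,-0.18,0,0.008,-0.008,0,0.1,0.2,-0.18,0,0.008,0,0,0,0,-0.18,0,0.005,0,0,0,0,-0.18,0,0,0,0,0,0,-0.18]

```text
t: 6.8
tool_pos: [0.4394, 0.1761, 0.1039]
orientation: [-0.003, 2.219, -2.22]
force: [-1.0, -0.2, -0.3]
opening: 0.0386
```

```bash
cat > ov.py <<'E'
from h import *
import sys
tag=sys.argv[1]
plan([.4393,.1755,.053],-179.7)
s=robot.read_state(); Rm=R.from_rotvec(s['orientation']).as_matrix(); p=s['tool_pos']
cw=imaging.camera_model('wrist'); 
ims={c:imaging.read_camera(c) for c in('wrist','side','scene')}
np.save(f'pics/{tag}_w.npy',cw,allow_pickle=True)
for c in('side','scene','wrist'): cv2.imwrite(f'pics/{tag}_{c}_raw.png',ims[c])
op=s['opening']; gap=np.interp(op,[.010,.032,.040,.047],[.0,.054,.070,.088])
def T(x,y,z): return p+Rm@np.array([-(x-.106),-(z-.0235),-y if False else 0])+Rm[:,2]*(-y)
for c in('side','scene','wrist'):
    v=ims[c]; S=4 
    if c=='side': x0,y0,w,h=230,130,140,110
    elif c=='scene': x0,y0,w,h=200,180,190,110
    else: x0,y0,w,h=0,0,560,300
    S=5 if c=='side' else 4 if c=='scene' else 1.4
    v=cv2.resize(v[y0:y0+h,x0:x0+w],None,fx=S,fy=S,interpolation=cv2.INTER_CUBIC)
    for sg,col in((1,(255,0,0)),(-1,(0,0,255))):
        y=sg*(gap/2+.0025)
        quad=[T(.206,y,0),T(.255,y-sg*.007,0),T(.255,y-sg*.007,.028),T(.206,y,.028)]
        q=proj(c,np.array(quad),cw if c=='wrist' else None)
        cv2.polylines(v,[np.round((q-[x0,y0]+.5)*S).astype(int)],True,col,1)
    cv2.imwrite(f'pics/{tag}_{c}.png',v)
E
python3 ov.py a
```

```text
t 6.8 pos [0.4394 0.1761 0.1039] yaw -179.8 tilt [ 7.e-04 -5.e-04 -1.e+00] F [-1.  -0.2 -0.3] op 0.0386 rows 2 turn [-0.03 -0.1  -0.04] d [0.0001 0.0509 0.0006]
   [0.0001 0.0255 0.0003] [-0.02 -0.05 -0.02]
   [0.0001 0.0255 0.0003] [-0.02 -0.05 -0.02]
```

View pics/a_side.png

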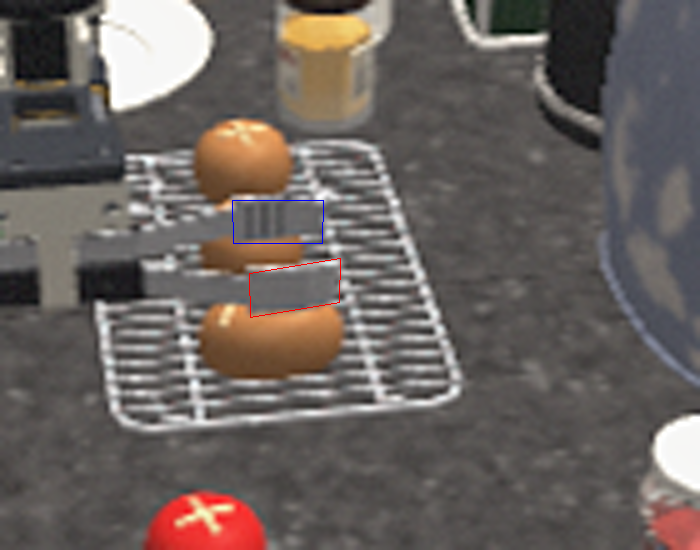

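View pics/a_scene.png

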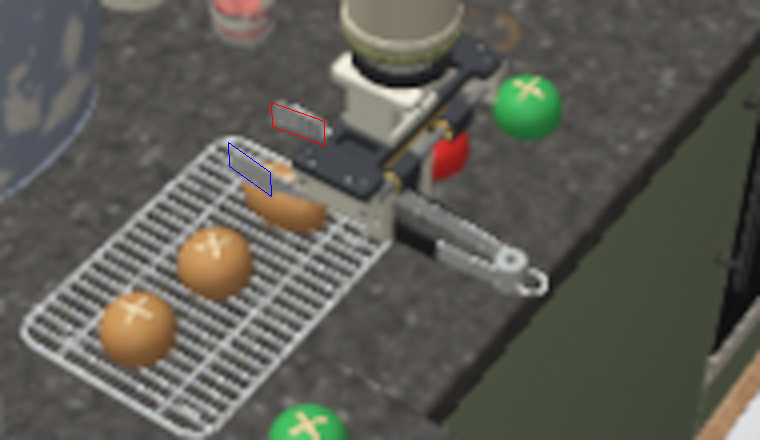

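View pics/a_wrist.png

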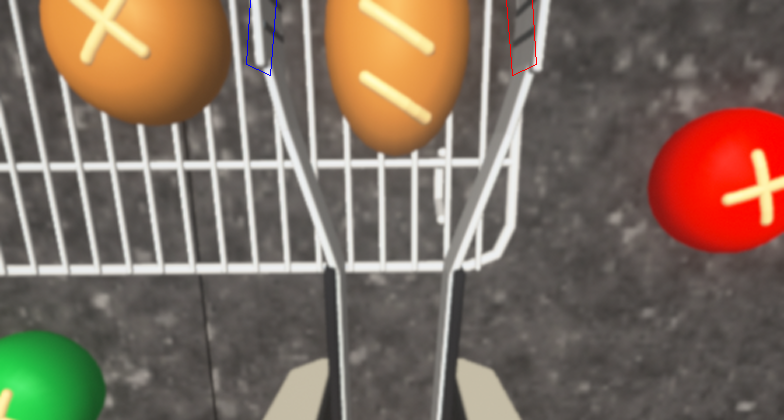

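The overlays match in side and scene. The jaws straddle the roll with roughly equal gaps in the wrist view: jaws at columns 262 and 540, roll from 326 to 470. Now I descend.

>>> carry_out:
  motion: [0,0.008,0,0,0,0,-0.18,0,0.012,0,0,0,0,-0.18,0,0.012,0,0,0,0,-0.18,0,0.006,0,0,0,0,-0.18,0,0,0,0,0,0,-0.18]

```text
t: 7.45
tool_pos: [0.4407, 0.1759, 0.0641]
orientation: [0.001, 2.219, -2.218]
force: [0.8, -0.2, -1.2]
opening: 0.0384
```

```bash
python3 ov.py b
```

```text
t 7.45 pos [0.4407 0.1759 0.0641] yaw -179.85 tilt [ 3.3e-03  1.0e-04 -1.0e+00] F [ 0.8 -0.2 -1.2] op 0.0384 rows 1 turn [ 0.   -0.15 -0.19] d [0.0014 0.0111 0.0004]
   [0.0014 0.0111 0.0004] [ 0.   -0.15 -0.19]
```

View pics/b_side.png

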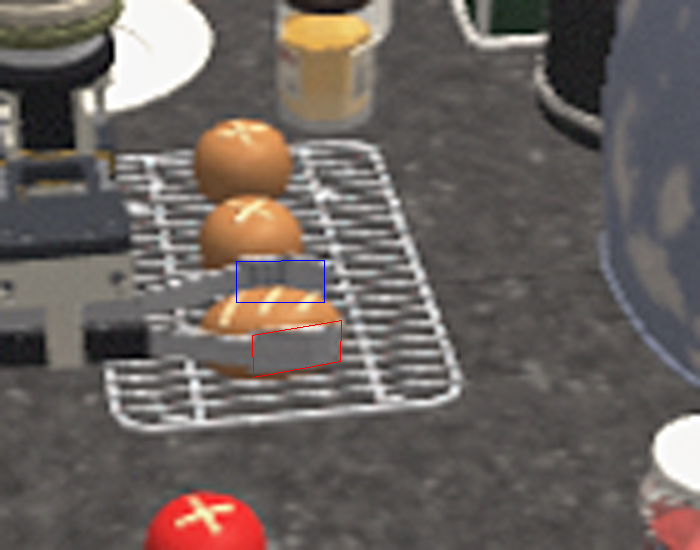

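View pics/b_wrist.png

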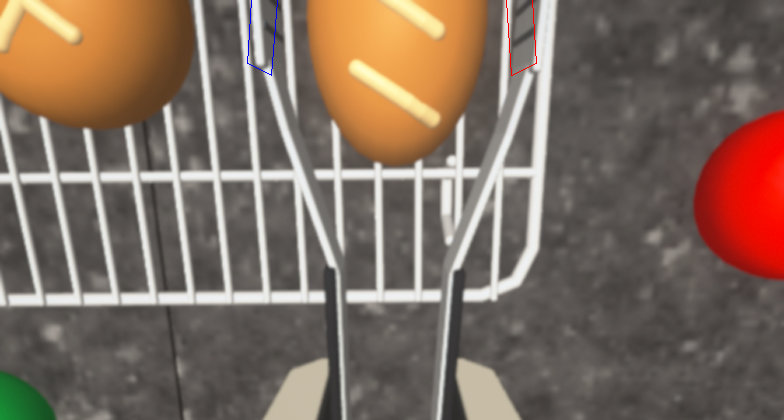

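The gaps are balanced: left columns 270–308, right 487–515. I go down the last 11 mm.

>>> carry_out:
  motion: [0.001,0.004,0,0,0,-0.2,-0.18,0.001,0.004,0,0,0,0,-0.18,0,0.003,0,0,0,0,-0.18,0,0.001,0,0,0,0,-0.18,0,0,0,0,0,0,-0.18]

```text
t: 8.1
tool_pos: [0.4407, 0.1766, 0.0541]
orientation: [0.002, 2.22, -2.216]
force: [0.4, 0.8, -1.5]
opening: 0.0384
```

```bash
python3 ov.py c
```

```text
t 8.1 pos [0.4407 0.1766 0.0541] yaw -179.85 tilt [ 0.0044  0.0015 -1.    ] F [ 0.4  0.8 -1.5] op 0.0384 rows 1 turn [ 0.08 -0.15 -0.25] d [0.0014 0.0011 0.0011]
   [0.0014 0.0011 0.0011] [ 0.08 -0.15 -0.25]
```

View pics/c_side.png

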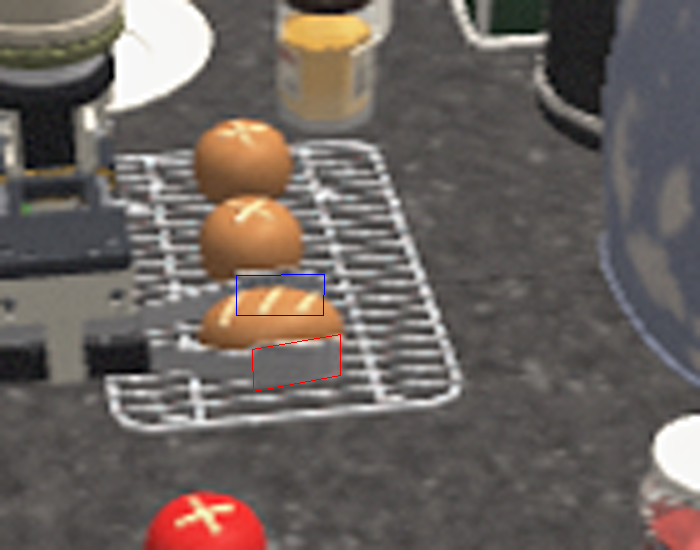

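>>> carry_out:
  motion: [0.001,0.002,0.001,0,0,-0.2,-0.18,0,0.001,0,0,0,0,-0.25,0,0,0,0,0,0,-0.32,0,0,0,0,0,0,-0.4,0,0,0,0,0,0,-0.6]
  squeeze: 35

```text
t: 8.75
tool_pos: [0.4401, 0.1755, 0.0514]
orientation: [-0.001, 2.221, -2.218]
force: [0.6, 0.3, -0.6]
opening: 0.0293
```

>>> carry_out:
  motion: [0,0,0,0,0,0,-1,0,0,0,0,0,0,-1,0,0,0,0,0,0,-1,0,0,0,0,0,0,-1,0,0,0,0,0,0,-1]
  squeeze: 40

```text
t: 9.25
tool_pos: [0.44, 0.1755, 0.0515]
orientation: [-0.001, 2.221, -2.218]
force: [-0.2, -0.7, -1.4]
opening: 0.0294
```

```bash
python3 ov.py d
```

```text
t 9.25 pos [0.44   0.1755 0.0515] yaw -179.85 tilt [ 0.0014  0.0016 -1.    ] F [-0.2 -0.7 -1.4] op 0.0294 rows 1 turn [ 0.09 -0.15 -0.08] d [ 0.0007 -0.0015 -0.    ]
   [ 0.0007 -0.0015 -0.    ] [ 0.09 -0.15 -0.08]
```

View pics/d_side.png

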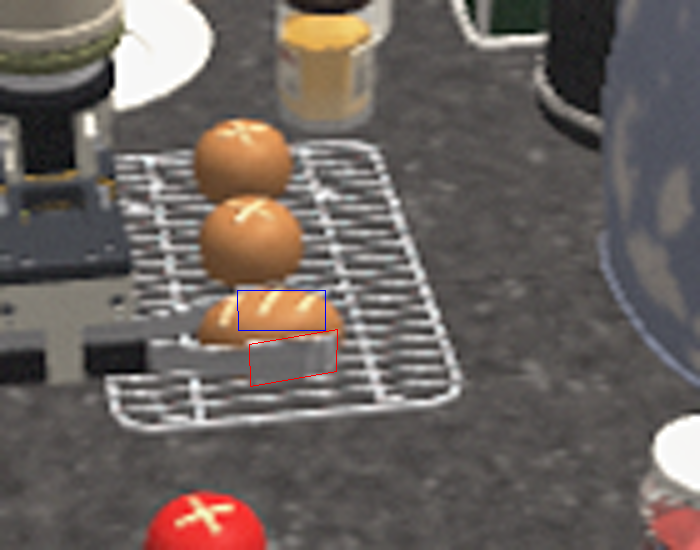

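View pics/d_wrist.png

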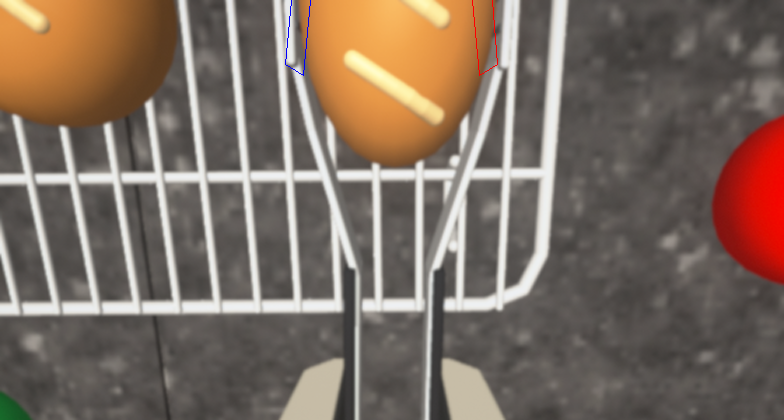

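The jaws are closed on the roll, and the opening has stalled at 29.4 mm. Now I lift gently.

>>> carry_out:
  motion: [0,-0.003,0,0,0,0,-1,0,-0.006,0,0,0,0,-1,0,-0.01,0,0,0,0,-1,0,-0.012,0,0,0,0,-1,0,-0.012,0,0,0,0,-1]

```text
t: 9.9
tool_pos: [0.4385, 0.1751, 0.0962]
orientation: [-0.005, 2.222, -2.22]
force: [0.6, 0.4, -2.3]
opening: 0.0295
```

```bash
python3 ov.py e
```

```text
t 9.9 pos [0.4385 0.1751 0.0962] yaw -179.85 tilt [-2.1e-03  8.0e-04 -1.0e+00] F [ 0.6  0.4 -2.3] op 0.0295 rows 1 turn [ 0.04 -0.15  0.12] d [-0.0009  0.0432 -0.0004]
   [-0.0009  0.0432 -0.0004] [ 0.04 -0.15  0.12]
```

View pics/e_side.png

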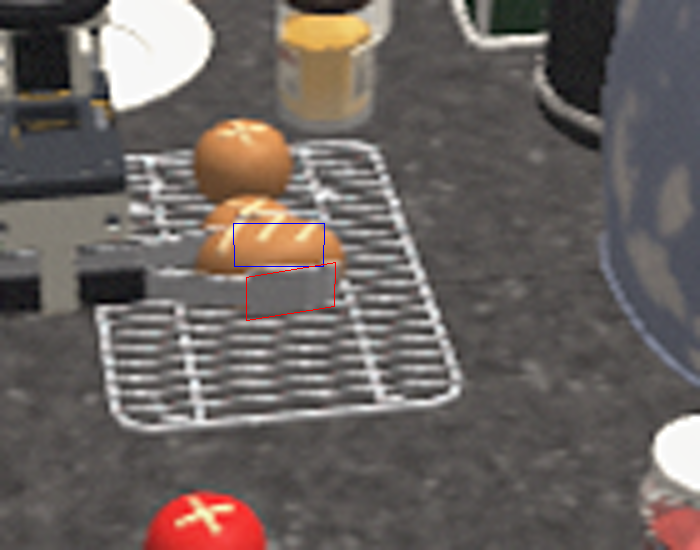

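The roll came up with the tongs and is level. I continue up to about 14 cm of lift.

>>> carry_out:
  motion: [0,-0.012,0,0,0,0,-1,0,-0.014,0,0,0,0,-1,0,-0.015,0,0,0,0.1,-1,0,-0.016,0,0,0,0,-1,0,-0.016,0,0,0,0,-1]

```text
t: 10.55
tool_pos: [0.4371, 0.1746, 0.172]
orientation: [0.007, -2.221, 2.221]
force: [-0.3, 0.7, -2.0]
opening: 0.0293
```

>>> carry_out:
  motion: [0,-0.012,0,0,0,0,-1,0,-0.01,0,0,0,0,-1,0,-0.006,0,0,0,0,-1,0,-0.003,0,0,0,0,-1,0,0,0,0,0,0,-1]

```text
t: 11.05
tool_pos: [0.4384, 0.175, 0.2089]
orientation: [-0.002, 2.221, -2.218]
force: [-0.8, 0.2, -2.3]
opening: 0.0291
```

>>> carry_out:
  motion: [0,0,0,0,0,0,-1,0,0,0,0,0,0,-1,0,0,0,0,0,0,-1,0,0,0,0,0,0,-1,0,0,0,0,0,0,-1]

```text
t: 11.55
tool_pos: [0.4371, 0.1746, 0.2062]
orientation: [0.007, -2.221, 2.221]
force: [-0.3, -0.6, -2.2]
opening: 0.0293
```

```bash
sed -i 's/x0,y0,w,h=230,130,140,110/x0,y0,w,h=200,80,150,140/' ov.py; python3 ov.py f
```

```text
t 11.55 pos [0.4371 0.1746 0.2062] yaw -179.85 tilt [-3.4e-03 -1.0e-04 -1.0e+00] F [-0.3 -0.6 -2.2] op 0.0293 rows 4 turn [-0.   -0.15  0.19] d [-0.0028  0.1532 -0.0009]
   [-0.0007  0.0383 -0.0002] [-0.   -0.04  0.05]
   [-0.0007  0.0383 -0.0002] [-0.   -0.04  0.05]
   [-0.0006  0.0383 -0.0002] [-0.   -0.04  0.05]
   [-0.0006  0.0383 -0.0002] [-0.   -0.04  0.05]
```

View pics/f_side.png

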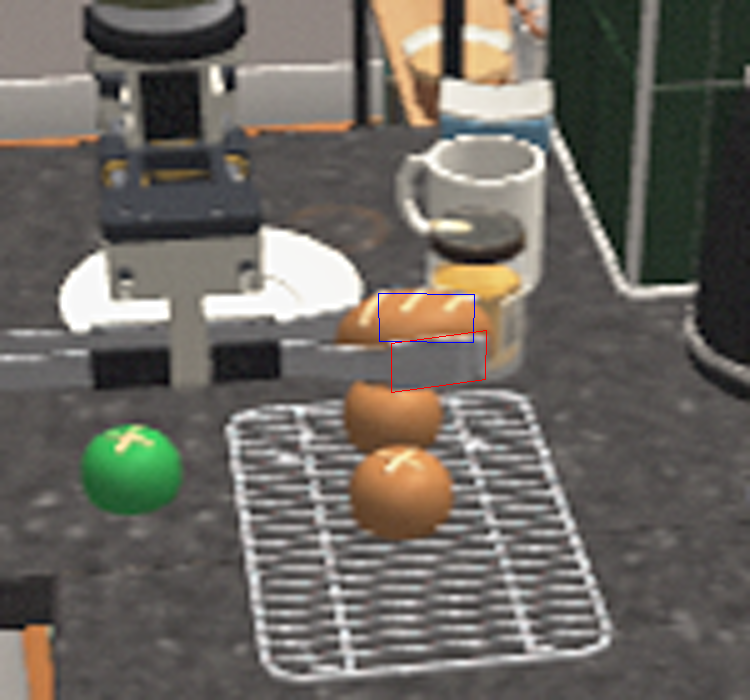

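View pics/f_scene.png

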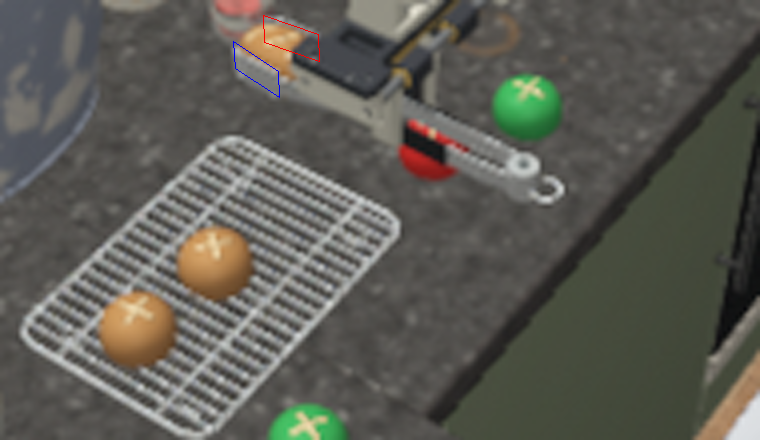

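View pics/f_side_raw.png

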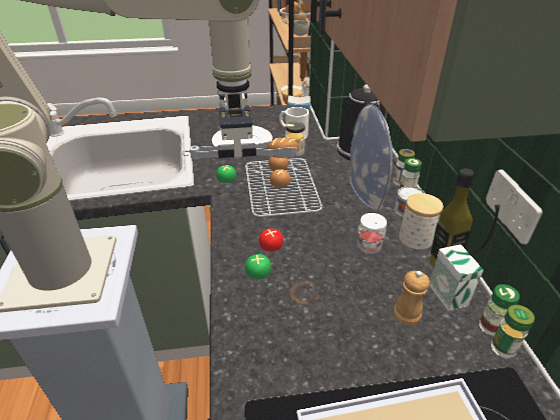

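The roll is held level about 15 cm above the rack, with side crop overlay matching the jaws at (440,360). The two buns are still at scene crop (137,328) and (215,263). One last stillness check, then I hand in.

>>> carry_out:
  motion: [0,0,0,0,0,0,-1,0,0,0,0,0,0,-1,0,0,0,0,0,0,-1,0,0,0,0,0,0,-1,0,0,0,0,0,0,-1]

```text
t: 12.2
tool_pos: [0.4373, 0.1746, 0.2066]
orientation: [0.006, -2.222, 2.221]
force: [-0.1, 0.0, -2.3]
opening: 0.0293
```

```bash
python3 - <<'E'
from h import *
s=robot.read_state(); print(s['t'],s['tool_pos'],s['dq'].round(3),s['force'].round(1),s['opening'])
a=cv2.imread('pics/f_side_raw.png'); b=imaging.read_camera('side'); print('moved px since last', (cv2.absdiff(a,b).max(2)>25).sum())
o=cv2.imread('pics/side0.png'); D=(cv2.absdiff(o,b).max(2)>40); 
for n,(x,y) in dict(bunfar=(278,157),bunnear=(281,178),red=(271,240),green=(258,266),green2=(227,173),jam=(371,232),mill=(410,295),honey=(295,139)).items(): print(n,D[y-8:y+9,x-9:x+10].sum())
robot.close_job()
E
```

```text
12.2 [0.43727985 0.17463419 0.20657302] [ 0.002 -0.    -0.001 -0.    -0.001 -0.001] [-0.1  0.  -2.3] 0.02933414566322731
moved px since last 335
bunfar 59
bunnear 0
red 0
green 0
green2 0
jam 0
mill 0
honey 101
the job is handed in; nothing more can be done
```

The long roll is held level in the tongs about 15 cm above the rack, and the job is handed in at 12.2 s. I pinched the tongs at their sleeves, lowered the open jaws over the roll from above, closed them at 40 N and lifted it straight up.

**Last checks**
- **Grip:** the opening stayed steady at 29.3 mm, and the force on the tool was about −2.3 N, which fits the tongs plus the roll.
- **Level:** the tool was tilted by 0.2° or less, and the jaw outline I projected from the arm's pose matched the side and scene pictures.
- **Things around:** the near bun, the look-alikes, the jam jar and the pepper mill showed no change in the side picture. The patches for the far bun (59 px) and the honey jar (101 px) did change. The raised roll and tongs now partly cover both in that view. The far bun sits in its original place in the scene picture. I did not check the honey jar in a second camera.
- **Stillness:** joint speeds were about 0.002 rad/s or less. A side picture taken 0.6 s after the previous one still differed by 335 px over my threshold. I took this for image noise or slight settling (the tool position changed by less than 0.5 mm) and did not look into it further before handing in.

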